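# Slide the cover panel over the fry box and seal it

## Robot

A 6-joint arm with a two-finger parallel gripper is mounted at the origin on the work surface. World frame = base frame: x ahead of the robot, y to its left, z up, the work surface at z = 0. Lengths are in m, angles in rad, forces in N, time in s.
With the tool pointing down it reaches from about 0.25 to 0.725 m from the base axis. Payload 9.7 kg.
Tool frame: the origin (TCP) lies midway between the tips of the shut fingers; the grasp point (between the pads) lies 19 mm behind it; z points along the fingers, y is the line along which they close (so a half turn about z gives the same grasp; the last joint's range is limited). The gripper opens to 85 mm and grips with 20 to 120 N. Pads are 22 mm wide; open, the fingers measure 114 mm over their backs; the gripper's body (76 mm by 85 mm) begins 54 mm behind the grasp point. The pads swing forward as they close: fully open they stand 13 mm farther back than shut.
Start: joints at [1.126, 0.087, 0.176, 1.66, 0, 1.571], TCP at [0.237, 0.496, 0.195] pointing down, gripper open.
Joint ranges: [-3.13, 3.13], [-0.85, 1.81], [-1.15, 1.24], [-2.2, 2.28], [-1.44, 1.52], [-3.14, 3.14]. Speed limits (rad/s): [2.22, 2.22, 2.57, 3.14, 3.14, 3.14].

## Interface

Orientations are given as [roll, pitch, yaw] about the fixed x, y, z axes, in that order (R = Rz(yaw) Ry(pitch) Rx(roll)).
In Python, from workcell import * gives the robot as it stands. The module is installed in compiled form; this text tells all that it offers.
- The arm moves only by the shell command python3 -m jog 'ROWS' [OPENING] [FORCE]. ROWS is JSON, a list that holds one entry, the list of rows, each a list of 6 numbers: the shift along the tool's x, y, z each as a share of 0.3 m, from -1 to 1, then the turn, a rotation vector about the tool's x, y, z each as a share of pi rad, from -1 to 1. In form: [[[tx, ty, tz, ax, ay, az], ...]]. A call has 1 to 10 rows; each row shifts and turns the commanded pose from where the row before left it, along the tool's axes as they then stand; what a row does not reach is not made up. A row lasts 1/8 s, in which the tool goes at most 62.5 mm and 10.7 degrees, less where a joint would pass 70% of its speed; a pose out of reach is approached as far as the arm can. A call with a number of a shift or a turn outside -1 to 1 is refused whole. A call with a gripper value outside its range is refused whole. OPENING is the opening, from -1 (shut) to 1 (fully open), set as the call begins (- or left out, the last holds). The fingers move at their own pace and stop on an object; FORCE is the grip in N (left out, the last holds). Time passes only in rows, so rows that do not move let the fingers close. It gives the time, the measured TCP pose, the force, the opening and the grip force at its end, in the units of the state.
- sense(): the state, without advancing time (a new reading comes with each control period).
- camera(name): name is "scene" or "side" or "wrist"; returns (picture, depth): 480x640x3 uint8, red, green, blue; 480x640 float32, m along the optical axis (not along the pixel's ray), 0 where there is no reading.
- camera_params(name): a dict with "camera_matrix" (3x3 intrinsics, pixels), "R" (3x3) and "t" (3): a world point X has camera coordinates R X + t. Camera axes: x right, y down, z forward; pixel columns grow to the right and rows downward; lengths in m; the calibration is good to about 2 mm. A picture is of the moment at which its call begins: read the wrist's pose just before it. camera_params takes no time and is no camera call; for the wrist camera it gives the pose at the moment of the call.
- finish_job(): hands the job in; it is judged then, once.
Trained networks look in the newest picture that a camera, given by its name, has taken for a name from the list of things; names that differ only in an ending like _2 or _b are one class to them, and where a whole thing is asked for, a point or a joint stands for the part that bears it (a point fixed in the world has none). Each returns a list of dicts, best first, with "conf" (0 to 1); they miss things now and then, are a little off and sometimes report something else, mostly with a low value. They report only what shows in the picture. A call takes as long as a camera call. They do not tell look-alikes from the thing itself.
- regions_of(camera, label): "region" (480x640 bool, what is visible of it).
- tip_of(camera, label): "point" ([x, y, z] in m, in world coordinates, good to about 4 mm: a listed point, or the origin of a listed thing).
The state is a dict: "time": time; "joints": joint angles; "qd": joint speeds; "tau": joint torques, N m; "ee_pos": TCP position; "ee_rot": TCP orientation; "force": force on the tool from outside, world axes, zero at the start; "moment": the same for the moment, N m; "gripper_width": finger opening in m; "finger_force": force on a finger pad.
Only numpy, scipy, OpenCV 4.12 (cv2) and the standard library are available. Lean on these libraries where they do the work, as an engineer would, in place of code of your own. Each camera call takes 0.05 s, during which the arm holds its last target. There are 200 camera calls.

## Task

Slide the orange cover panel up out of the sloping black slots and over the top of the grey fry box until it reaches the back stop, lying on the black rubber sealing frame. Then press the panel down so that the frame goes fully down and the panel sits level in the box, behind the front lips. Leave the other things on the table where they are.

Things in the scene. Friction and masses are not known exactly. Their poses are not given: they have to be found in the camera images.
- box: Grey fixed fry box with a sloping black slotted holder at its front. Origin on the table under the middle of the crest where slope and box meet; x runs up the slope and over the box (away from the robot at yaw 0), y left, z up. Behind the crest, x 0 to 106 mm, is the panel's place: 124 mm wide, side walls 4 mm thick and 108 mm high. Its front wall (82 mm high) is set back to x = 14 to 18 mm.
- lip (a point): Middle of the crest, 100 mm above the table; axes as box. Two front lips stand at |y| = 50 to 66 mm; between them it is open, so a fingertip can follow the panel's lower edge through here up to 10 mm behind the crest.
- seat (a point): Where the panel's origin belongs at the end: 54 mm behind the crest, 94 mm above the table. Axes as box.
- back_stop (a point): Middle of the top edge of the back stop's face, which the panel's upper edge meets: 106 mm behind the crest, 112 mm high.
- slot_foot (a point): Middle of the slope's lower end, 116 mm down the slope (25 degrees) from the crest. Two rails, at |y| = 50 to 66 mm, carry the panel's outer 10 mm on each side; between them the slope is open, with nothing underneath. Lips over the lower 58 mm of the rails form the slots; above these the panel can tip over the crest.
- frame (a joint): Black rubber sealing frame (two 12 mm wide side strips and a 12 mm back strip, open in the middle) on which the panel lies. 0 = up (top level with the crest, 100 mm), 0.006 m = fully down; it needs about 7 N downward and stays where it is left.
- panel: Loose orange acrylic panel, 100 mm (x) by 120 mm (y) by 5 mm thick, slippery, 90 g. Origin at the centre of its underside; x points up the slope (to the upper edge), z out of its upper face. It starts in the slots at 25 degrees against the lower stops.
- panel_low_edge (a point): Middle of the panel's lower edge, at half thickness. Axes as panel.
- food_jar: Loose food jar, 56 mm across, 75 mm high, upright beside the box. Origin under its centre.
- airstone: Loose blue ceramic airstone, 75 mm long, 28 mm thick, lying beside the box. Origin under its centre, x along it.
- thermometer: Loose glass thermometer, 153 mm long, 15 mm thick, lying on the table. Origin under its centre, x along it.
- timer: Loose white timer switch box, 70 by 110 mm, 45 mm high, with a red button. Origin under its centre.
- cup: Loose white mug, 76 mm across, 85 mm high. Origin under its centre.
Things that resemble listed ones, but are neither listed nor needed, are in the scene too. There is more than one size of the panel; the job needs the middle-sized.

How it is judged:
On the way, in this order (a step that is already met when the one before it is completed fails the run):
1. the panel is out of the slots and lies on the frame against the back stop, the frame not yet pressed down (x of panel in the frame of seat above -0.006 m and angle between panel's own z axis and vertical below 0.1 rad and value of joint frame below 0.0035 m), for 0.1 s.
2. the panel is pressed down with the frame (value of joint frame above 0.0045 m and z of panel in the frame of seat below 0.0025 m), for 0.1 s.
At the end, for the whole second after the job is handed in: The panel lies at rest in the box behind the front lips: its origin within 5 mm of the seat along x and y and 2.5 mm in height, level within 0.04 rad, the frame pressed down at least 4.5 mm (all of step 2 and x of panel in the frame of seat between -0.005 and 0.005 m and y of panel in the frame of seat between -0.005 and 0.005 m and z of panel in the frame of seat above -0.0025 m and angle between the z axis of panel and the z axis of box, either way round below 0.04 rad and linear speed of panel below 0.01 m/s); the robot touches nothing.
It fails at once if one of the other things (the food jar, the airstone, the thermometer, the timer switch box, the mug) is shifted by more than 30 mm (distance of any of food_jar, airstone, thermometer, timer, cup from where it was at the start of the episode above 0.03 m).
It fails at once if the panel falls off the holder or box (height (world z) of panel below 0.05 m).
It also fails if it takes over 38 s, if anything falls off the work surface, if the arm or the gripper's body presses on something with over 40 N, if the wrist force passes 120 N, or if a joint passes its speed limit or range.

## Working session

There is one attempt and no reset: what is moved stays moved. The work goes in short steps, Python scripts to look and compute and a shell command to move; the robot and the scene stay as the last step left them, time stands still between calls to the robot, and variables do not carry over. Pictures are saved under pics/ and viewed, at most 10 in all, crops included, and the job is handed in when it is done.

```bash
mkdir -p pics; cat > h.py <<'E'
from workcell import *
import numpy as np, cv2
def save(p,n): cv2.imwrite('pics/'+n,p[...,::-1])
E
python3 - <<'E'
from h import *
s=sense(); print(s['time'],s['ee_pos'],s['ee_rot'],s['gripper_width'])
for c in ('scene','side'):
    p,d=camera(c); save(p,c+'1.png')
    for l in ('lip','seat','back_stop','slot_foot','panel','panel_low_edge','box') :
        print(c,l,[(np.round(t['point'],4).tolist(),round(t['conf'],2)) for t in tip_of(c,l)[:4]])
E
```

```text
0.0 [0.23652831 0.49621837 0.19385515] [-3.14019868e+00  5.02190266e-07  2.69677562e+00] 0.08529867425271115
scene lip [([0.5836, -0.1387, 0.098], 0.76)]
scene seat []
scene back_stop [([0.6802, -0.1177, 0.1118], 0.88), ([0.4518, 0.381, 0.0049], 0.35)]
scene slot_foot []
scene panel [([0.3934, 0.0483, 0.0073], 0.94), ([0.3148, -0.1736, 0.0007], 0.89), ([0.5246, -0.1526, 0.0776], 0.64)]
scene panel_low_edge [([0.4767, -0.1644, 0.0534], 0.66), ([0.4299, -0.0142, 0.0045], 0.59), ([0.3473, -0.1775, 0.0038], 0.56)]
scene box [([0.5752, -0.1408, -0.0018], 0.59)]
side lip [([0.5761, -0.1357, 0.1031], 0.86)]
side seat [([0.6297, -0.1284, 0.0953], 0.98)]
side back_stop [([0.6772, -0.1166, 0.1139], 0.94), ([0.6301, -0.129, 0.0942], 0.66), ([0.6321, -0.4011, -0.0021], 0.21)]
side slot_foot [([0.4753, -0.1639, 0.0515], 0.88)]
side panel [([0.394, 0.0463, 0.0055], 0.96), ([0.5261, -0.1497, 0.0681], 0.82), ([0.3144, -0.1754, 0.0023], 0.62)]
side panel_low_edge [([0.4738, -0.1655, 0.0584], 0.97), ([0.4271, -0.0162, -0.0012], 0.9), ([0.3474, -0.1798, -0.0028], 0.55)]
side box [([0.5784, -0.139, -0.0041], 0.65)]
```

View pics/scene1.png

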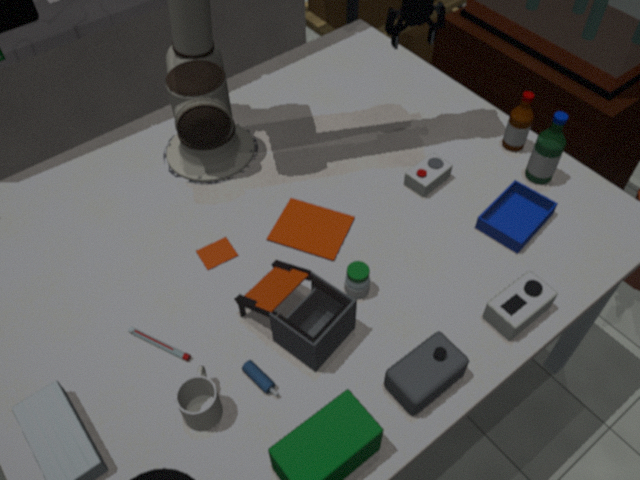

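View pics/side1.png

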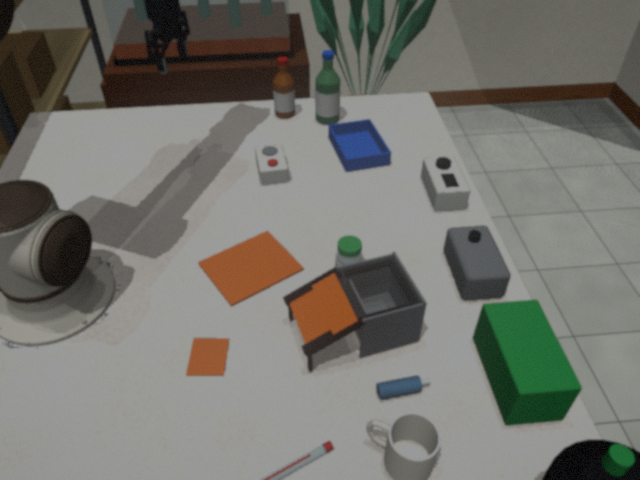

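Scene picture: three orange panels. The large one lies flat on the table at (311,228), the small one lies flat at (217,252), and one sits in the sloping slots at (275,288). The one in the slots is middle-sized and at 25°, so it fits the description. I'll confirm it in a crop and fit the box frame. In the side view it is at (325,305).

```bash
python3 - <<'E'
from h import *
from scipy.optimize import least_squares
p=cv2.imread('pics/side1.png'); cv2.imwrite('pics/crop.png',cv2.resize(p[215:385,180:440],None,fx=3,fy=3,interpolation=cv2.INTER_CUBIC))
c=np.cos(np.radians(25))
O=[(0,.5836,-.1387),(0,.5761,-.1357),(106,.6802,-.1177),(106,.6772,-.1166),(54,.6297,-.1284),(-116*c,.4753,-.1639),(0,.5752,-.1408),(0,.5784,-.139)]
O=np.array(O)
f=lambda v:(v[:2]+O[:,:1]/1e3*[[np.cos(v[2]),np.sin(v[2])]]-O[:,1:]).ravel()
r=least_squares(f,[.58,-.14,.2]); print('origin,yaw',r.x,np.abs(r.fun).max())
# orange depth points of panel in slots, box frame
R2=np.array([[np.cos(r.x[2]),np.sin(r.x[2])],[-np.sin(r.x[2]),np.cos(r.x[2])]])
for cam in('scene','side'):
    im,d=camera(cam);k=camera_params(cam);h=im.astype(int)
    m=(h[...,0]>120)&(h[...,0]-h[...,2]>80)&(d>0)
    v,u=np.nonzero(m);X=np.linalg.inv(k['camera_matrix'])@np.c_[u,v,np.ones(len(u))].T*d[m]
    W=(X.T-k['t'])@k['R'];b=(W[:,:2]-r.x[:2])@R2.T
    s=(W[:,2]>.035)&(abs(b[:,0])<.15)&(abs(b[:,1])<.08);b=b[s];z=W[s,2]
    print(cam,s.sum(),np.percentile(b,[1,50,99],axis=0).round(4).tolist(),np.polyfit(b[:,0],z,1))
E
```

```text
origin,yaw [ 0.57734712 -0.13952605  0.22192536] 0.00625288468659102
scene 1250 [[-0.0953, -0.0546], [-0.0485, -0.0017], [-0.0115, 0.053]] [0.47075319 0.10399105]
side 2591 [[-0.0998, -0.0555], [-0.0521, -0.0017], [-0.0131, 0.0563]] [0.46620582 0.10662357]
```

View pics/crop.png

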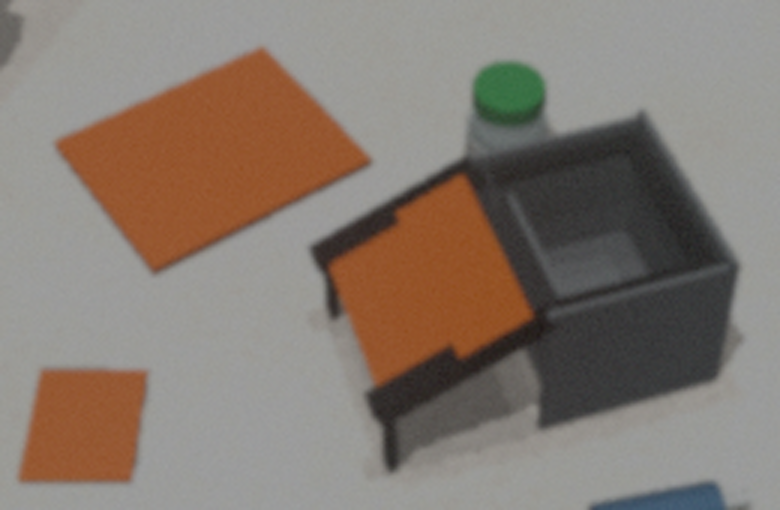

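The crop confirms the panel in the slots as the middle-sized one; the large one is top left and the small one bottom left. Moving the arm in front of the foot.

```bash
cat > st.py <<'E'
from h import *
from scipy.spatial.transform import Rotation as Ro
s=sense();y=.2219;o=np.array([.57735,-.13953])
R2=np.array([[np.cos(y),np.sin(y)],[-np.sin(y),np.cos(y)]])
b=R2@(np.array(s['ee_pos'][:2])-o)
print('t',s['time'],'box xyz mm',(1e3*np.r_[b,s['ee_pos'][2]]).round(1),'rpy',np.round(s['ee_rot'],4),'Fbox',(np.r_[R2@s['force'][:2],s['force'][2]]).round(1),'q',np.round(s['joints'],2))
# tool turn still needed to stand down with tool x along box x (share of pi)
T=Ro.from_euler('xyz',s['ee_rot']);print('turn',((T.inv()*Ro.from_euler('xyz',[np.pi,0,y])).as_rotvec()/np.pi).round(4))
E
A='-0.1085,-0.1252,0,0,0,0'
python3 -m jog '[[[-0.1085,-0.1252,0,0,0,0],[-0.1085,-0.1252,0,0,0,0],[-0.1085,-0.1252,0,0,0,0],[-0.1085,-0.1252,0,0,0,0],[-0.1085,-0.1252,0,0,0,0],[-0.1085,-0.1252,0,0,0,0],[-0.1085,-0.1252,0,0,0,0]]]' -1
python3 -m jog '[[[-0.1085,-0.1252,0,0,0,0],[-0.1085,-0.1252,0,0,0,0],[-0.1085,-0.1252,0,0,0,0],[-0.1085,-0.1252,0,0,0,0],[-0.1085,-0.1252,0,0,0,0],[-0.1085,-0.1252,0,0,0,0],[-0.1085,-0.1252,0,0,0,0]]]'
python3 -m jog '[[[0,0,0,0,0,0.056],[0,0,0,0,0,0.056],[0,0,0,0,0,0.056],[0,0,0,0,0,0.056],[0,0,0,0,0,0.056],[0,0,0,0,0,0.056],[0,0,0,0,0,0.056]]]'
python3 st.py
```

```text
time: 1.78
ee_pos: [0.3293, 0.1597, 0.1948]
ee_rot: [3.141, 0.001, 2.697]
force: [0.8, 0.1, 0.2]
gripper_width: 0.0003
finger_force: 0.0
time: 2.65
ee_pos: [0.4219, -0.1761, 0.1948]
ee_rot: [3.141, 0.001, 2.696]
force: [1.5, 0.1, -0.1]
gripper_width: -0.0002
finger_force: 0.0
time: 3.52
ee_pos: [0.4217, -0.1743, 0.1947]
ee_rot: [3.141, 0.0, 1.46]
force: [-0.6, 0.3, -0.2]
gripper_width: -0.0003
finger_force: 0.0
t 3.525 box xyz mm [-159.4    0.4  194.7] rpy [3.1415 0.     1.4595] Fbox [-0.5  0.5 -0.2] q [-0.39 -0.14 -0.04  1.66 -0.    1.29]
turn [ 0.     -0.      0.3939]
```

```bash
python3 -m jog '[[[0,0,0,0,0,0.0563],[0,0,0,0,0,0.0563],[0,0,0,0,0,0.0563],[0,0,0,0,0,0.0563],[0,0,0,0,0,0.0563],[0,0,0,0,0,0.0563],[0,0,0,0,0,0.0563]]]' >/dev/null
python3 -m jog '[[[0,0,0.1,0,0,0],[0,0,0.135,0,0,0],[0,0,0.135,0,0,0],[0,0,0.135,0,0,0],[0,0,0,0,0,0],[0,0,0,0,0,0]]]' >/dev/null
python3 st.py
python3 - <<'E'
from h import *
p,d=camera('side'); save(p,'a.png'); cv2.imwrite('pics/a.png',cv2.resize(p[180:400,180:460,::-1],None,fx=2.5,fy=2.5))
E
```

```text
t 5.15 box xyz mm [-158.9   -0.    44.8] rpy [ 3.1407e+00 -1.3000e-03  2.2710e-01] Fbox [ 0.1 -0.6  0.7] q [-0.39 -0.14 -0.34  1.37 -0.    2.52]
turn [ 0.0003 -0.0004  0.0017]
```

View pics/a.png

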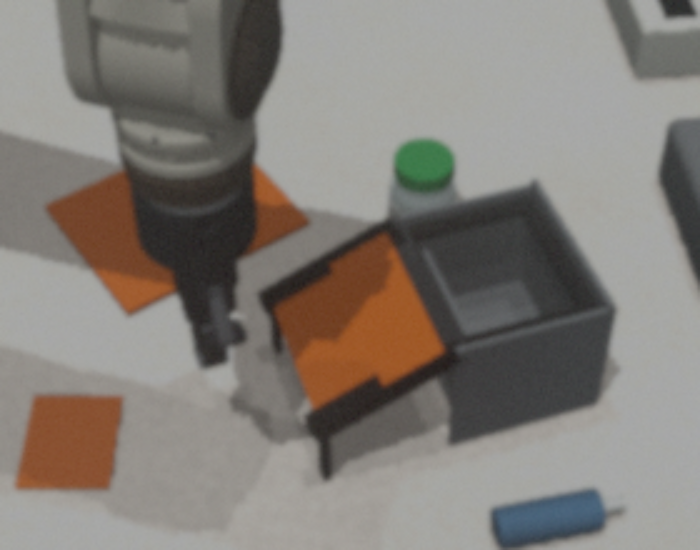

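The side view shows the shut fingers at (210,350) in the crop, in front of the middle of the slope's foot, with the panel still untouched. Closing in and starting to push.

```bash
python3 -m jog '[[[0.067,0,0,0,0,0.0017],[0.06,0,0,0,0,0],[0.02,0,-0.0093,0,0,0],[0.02,0,-0.0093,0,0,0],[0.02,0,-0.0093,0,0,0],[0.02,0,-0.0093,0,0,0]]]' >/dev/null
python3 st.py
python3 - <<'E'
from h import *
for c in('scene','side'):
  p,d=camera(c)
  for l in('panel','panel_low_edge'): print(c,l,[(np.round(t['point'],4).tolist(),round(t['conf'],2)) for t in tip_of(c,l)[:4]])
E
```

```text
t 5.95 box xyz mm [-97.1   0.4  54.5] rpy [ 3.1415 -0.      0.2217] Fbox [-0.1  0.3  0.7] q [-0.32 -0.02 -0.2   1.39 -0.    2.6 ]
turn [ 0.     -0.     -0.0001]
scene panel [([0.5227, -0.1532, 0.0749], 0.79), ([0.3908, 0.0451, 0.0081], 0.7), ([0.3161, -0.1749, 0.0025], 0.59), ([0.6789, -0.1172, 0.114], 0.42)]
scene panel_low_edge [([0.3493, -0.1799, 0.0026], 0.84), ([0.4771, -0.1627, 0.0545], 0.82), ([0.4273, -0.0161, 0.0021], 0.76), ([0.5973, 0.0177, 0.0017], 0.16)]
side panel [([0.3931, 0.041, 0.0074], 0.87), ([0.317, -0.1761, 0.0032], 0.83), ([0.5289, -0.1507, 0.0718], 0.77)]
side panel_low_edge [([0.429, -0.0196, 0.0007], 0.74), ([0.345, -0.1808, -0.0035], 0.69), ([0.4765, -0.1617, 0.0567], 0.65)]
```

```bash
python3 - <<'E'
from h import *
p,d=camera('side'); cv2.imwrite('pics/b.png',cv2.resize(p[230:400,220:400,::-1],None,fx=3.5,fy=3.5,interpolation=cv2.INTER_CUBIC))
E
```

```text
(no output)
```

View pics/b.png

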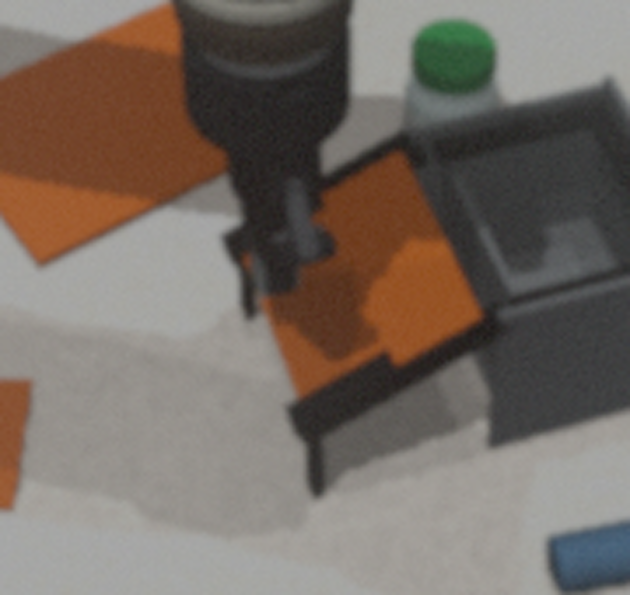

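```bash
python3 - <<'E'
from h import *
k=camera_params('side');y=.2219;o=np.array([.57735,-.13953,0])
def pr(b):
    b=np.array(b)/1e3;W=o+[np.cos(y)*b[0]-np.sin(y)*b[1],np.sin(y)*b[0]+np.cos(y)*b[1],b[2]]
    c=k['camera_matrix']@(k['R']@W+k['t']);c=c[:2]/c[2];return ((c-[220,230])*3.5).round()
for n,b in dict(tcp=(-97,0,54.5),tipfront=(-86,0,54.5),tcp19=(-97,0,73.5),lowedgemid=(-103,0,54),lowL=(-103,60,54),lowR=(-103,-60,54),crestL=(0,60,100),crestR=(0,-60,100),crest=(0,0,100),backL=(106,60,108),backR=(106,-62,108)).items(): print(n,pr(b))
print(-k['R'].T@k['t'])
E
```

```text
tcp [279. 329.]
tipfront [299. 324.]
tcp19 [278. 306.]
lowedgemid [267. 333.]
lowL [235. 247.]
lowR [303. 426.]
crestL [420. 143.]
crestR [505. 314.]
crest [461. 225.]
backL [607.  88.]
backR [708. 253.]
[ 0.45484034 -0.77809799  0.83670162]
```

```bash
python3 - <<'E'
from h import *
y=.2219;o=np.array([.57735,-.13953,0]);Rz=np.array([[np.cos(y),-np.sin(y),0],[np.sin(y),np.cos(y),0],[0,0,1]])
k=camera_params('side')
W=o+Rz@[-.159,0,.0448];c=k['camera_matrix']@(k['R']@W+k['t']);c=c[:2]/c[2];print('a crop tcp',(c-[180,180])*2.5)
p,d=camera('side')
for u,v in [(275,270),(260,285),(278,285),(278,295),(278,310),(278,325),(290,285),(270,330),(300,360)]:
    a,b=int(220+u/3.5),int(230+v/3.5)
    X=np.linalg.inv(k['camera_matrix'])@[a,b,1]*d[b,a];W=k['R'].T@(X-k['t']);print((u,v),p[b,a],(1e3*(Rz.T@(W-o))).round())
p,d=camera('wrist');save(p,'w.png')
E
```

```text
a crop tcp [215.65925615 390.56025763]
(275, 270) [40 36 36] [-111.  -47.  160.]
(260, 285) [74 72 75] [-108.   -7.  103.]
(278, 285) [44 39 40] [-100.  -11.  105.]
(278, 295) [72 53 40] [-93.  16.  62.]
(278, 310) [92 54 38] [-96.   7.  63.]
(278, 325) [113  66  39] [-98.   0.  60.]
(290, 285) [42 34 33] [-95. -12. 104.]
(270, 330) [138 116 103] [-102.   -2.   60.]
(300, 360) [137  80  43] [-95. -25.  62.]
```

View pics/w.png

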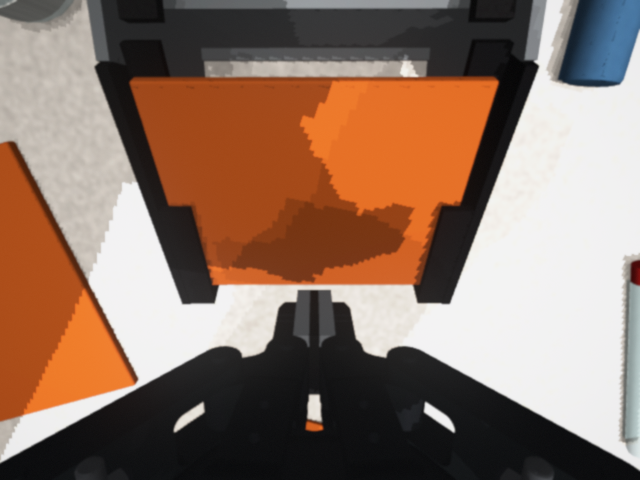

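```bash
python3 - <<'E'
from h import *
y=.2219;o=np.array([.57735,-.13953,0]);Rz=np.array([[np.cos(y),-np.sin(y),0],[np.sin(y),np.cos(y),0],[0,0,1]])
k=camera_params('wrist');p,d=camera('wrist')
def bx(u,v):
    X=np.linalg.inv(k['camera_matrix'])@[u,v,1]*d[v,u];return (1e3*(Rz.T@(k['R'].T@(X-k['t'])-o))).round(1)
for u,v in [(305,292),(327,292),(305,310),(305,340),(285,310),(285,340),(313,282),(313,276),(230,280),(400,280),(140,84),(490,84),(313,84),(313,79),(313,30),(110,70),(525,70)]: print((u,v),p[v,u],bx(u,v))
def pr(b):
    c=k['camera_matrix']@(k['R']@(o+Rz@(np.array(b)/1e3))+k['t']);return (c[:2]/c[2]).round(1)
print('tcp px',pr((-97,0.4,54.5)),pr((-97,0.4,73.5)),pr((-86,0.4,54.5)),'cam',(1e3*(Rz.T@(-k['R'].T@k['t']-o))).round())
E
python3 st.py
```

```text
(305, 292) [77 75 76] [-86.9   2.8  98.3]
(327, 292) [78 76 77] [-87.4  -5.7  97.2]
(305, 310) [77 76 78] [-87.1   2.5 112.5]
(305, 340) [75 75 77] [-89.4   2.2 127.9]
(285, 310) [37 33 32] [-91.3  10.2 104.6]
(285, 340) [32 31 31] [-84.7   7.8 135.5]
(313, 282) [174  81  35] [-99.2  -0.2  61. ]
(313, 276) [119  56  26] [-95.9  -0.2  61.3]
(230, 280) [215 106  46] [-98.1  40.2  61.1]
(400, 280) [209 100  42] [-98.5 -42.8  60.2]
(140, 84) [162  74  27] [-12.3  55.4 101. ]
(490, 84) [228 110  38] [-12.2 -57.6 100.4]
(313, 84) [165  76  30] [-12.2  -0.3 101.1]
(313, 79) [139  63  27] [-10.6  -0.3  99.5]
(313, 30) [56 55 55] [13.8 -0.2 48.1]
(110, 70) [17 16 15] [ -8.9  60.8 108.4]
(525, 70) [18 17 19] [ -9.  -63.8 109.3]
tcp px [311.8 272.7] [311.6 288.7] [311.8 252.1] cam [-23.  -1. 234.]
t 6.45 box xyz mm [-97.5   0.5  54.2] rpy [-3.1416e+00  1.0000e-04  2.2170e-01] Fbox [0.  0.7 0. ] q [-0.32 -0.02 -0.2   1.39 -0.    2.6 ]
turn [-0.      0.     -0.0001]
```

The wrist view shows the pads at (313,290), and depth puts their tips at z≈95 mm. That is about 40 mm above the reported TCP, and the side camera agrees. The panel hasn't been touched, so I'll back off, go lower and check the height again.

```bash
python3 -m jog '[[[-0.065,0,0,0,0,0],[-0.065,0,0,0,0,0],[0,0,0.06,0,0,0],[0,0,0.06,0,0,0],[0,0,0.02,0,0,0],[0,0,0,0,0,0]]]' >/dev/null
python3 st.py
cat > w.py <<'E'
from h import *
y=.2219;o=np.array([.57735,-.13953,0]);Rz=np.array([[np.cos(y),-np.sin(y),0],[np.sin(y),np.cos(y),0],[0,0,1]])
def cloud(cam):
    k=camera_params(cam);p,d=camera(cam)
    v,u=np.mgrid[:480,:640];X=np.stack([u,v,np.ones_like(u)],-1)@np.linalg.inv(k['camera_matrix']).T*d[...,None]
    return p,d,1e3*((X-k['t'])@k['R']-o)@Rz
def panel(cam='wrist'):
    p,d,B=cloud(cam);h=p.astype(int)
    m=(h[...,0]>1.7*h[...,2])&(h[...,0]>60)&(d>0)&(B[...,2]>40)&(abs(B[...,1])<75)
    m=cv2.erode(m.astype(np.uint8),np.ones((3,3)))>0
    b=B[m];A=np.c_[b[:,:2],np.ones(len(b))];f=np.linalg.lstsq(A,b[:,2],rcond=None)[0]
    print(cam,'panel n',len(b),'p1/p99',np.percentile(b,[.5,99.5],axis=0).round(1).tolist(),'slope deg x,y',np.degrees(np.arctan(f[:2])).round(1))
    if cam=='wrist':
        t=B[230:350,295:333].reshape(-1,3);c=h[230:350,295:333].reshape(-1,3);g=(c.max(1)-c.min(1)<12)&(c.max(1)<110)&(t[:,2]>20)
        if g.any(): print('finger tip z min',np.percentile(t[g],1,axis=0).round(1),'front x',np.percentile(t[g,0],95).round(1))
    return p
E
python3 - <<'E'
from w import *
p=panel()
p,d,B=cloud('wrist')
for v in range(250,330,6): print(v,p[v,305],B[v,305].round())
E
```

```text
t 7.2 box xyz mm [-136.5    0.8   11.3] rpy [-3.1407e+00  1.3000e-03  2.2210e-01] Fbox [0.6 0.5 0.2] q [-0.36 -0.08 -0.35  1.31  0.    2.56]
turn [-0.0003  0.0004  0.0001]
wrist panel n 88277 p1/p99 [[-100.1, -58.8, 59.4], [-35.5, 57.6, 90.3]] slope deg x,y [24.9  0. ]
finger tip z min [-130.4   -6.4   53.8] front x -124.9
250 [142 135 128] [-127.    4.    1.]
256 [168 161 152] [-131.    4.    1.]
262 [236 232 226] [-135.    4.    0.]
268 [235 230 224] [-138.    4.    1.]
274 [233 228 221] [-141.    4.    1.]
280 [234 229 223] [-145.    4.   -0.]
286 [234 229 222] [-148.    4.    0.]
292 [82 82 82] [-126.    3.   56.]
298 [81 82 82] [-126.    3.   60.]
304 [80 81 82] [-125.    3.   67.]
310 [80 81 81] [-126.    3.   70.]
316 [79 80 81] [-125.    2.   75.]
322 [78 78 80] [-126.    2.   78.]
328 [77 77 79] [-126.    2.   82.]
```

```bash
python3 -m jog '[[[0,0,0.033,0,0,0],[0.035,0,0,0,0,0],[0.035,0,0,0,0,0],[0.02,0,-0.0093,0,0,0],[0.02,0,-0.0093,0,0,0],[0.02,0,-0.0093,0,0,0],[0.02,0,-0.0093,0,0,0]]]' >/dev/null
python3 st.py
python3 -c "
from w import *
panel()"
```

```text
t 8.175 box xyz mm [-90.9   0.4  13.8] rpy [ 3.1415e+00 -1.0000e-04  2.2180e-01] Fbox [-1.5  0.4 -0.3] q [-0.31  0.01 -0.26  1.31 -0.    2.6 ]
turn [ 0. -0. -0.]
wrist panel n 135844 p1/p99 [[-78.0, -58.7, 69.9], [5.6, 58.6, 109.4]] slope deg x,y [24.9  0. ]
finger tip z min [-85.   -6.7  68.7] front x -79.4
```

```bash
python3 -m jog '[[[0.0187,0,-0.0087,0,0,0],[0.0187,0,-0.0087,0,0,0],[0.0187,0,-0.0087,0,0,0],[0.0187,0,-0.0087,0,0,0],[0.0187,0,-0.0087,0,0,0],[0.0187,0,-0.0087,0,0,0],[0.0187,0,-0.0087,0,0,0],[0.0187,0,-0.0087,0,0,0],[0,0,0,0,0,0]]]' >/dev/null
python3 st.py
python3 -c "
from w import *
panel()"
```

```text
t 9.35 box xyz mm [-45.8   0.4  34.6] rpy [ 3.1415e+00 -6.0000e-04  2.2220e-01] Fbox [0.1 0.  0.2] q [-0.27  0.09 -0.13  1.35  0.    2.65]
turn [ 0.     -0.0002  0.0001]
wrist panel n 137800 p1/p99 [[-33.2, -58.0, 92.2], [51.2, 59.5, 128.1]] slope deg x,y [22.6  0. ]
finger tip z min [-39.9  -6.7  91.4] front x -34.3
```

```bash
python3 -m jog '[[[-0.01,0,0,0,0,0],[0,0,0,0,0,0],[0,0,0,0,0,0],[0,0,0,0,0,0]]]' >/dev/null
python3 st.py
python3 -c "
from w import *
panel()"
```

```text
t 9.9 box xyz mm [-49.5   0.4  34.4] rpy [ 3.1416e+00 -1.0000e-04  2.2180e-01] Fbox [ 0.1 -0.3  0.1] q [-0.28  0.08 -0.14  1.35  0.    2.64]
turn [ 0. -0. -0.]
wrist panel n 132357 p1/p99 [[-35.3, -59.1, 103.9], [53.2, 58.9, 107.2]] slope deg x,y [-0.  0.]
finger tip z min [-43.7  -6.3 101.1] front x -37.8
```

```bash
python3 -m jog '[[[0,0,-0.045,0,0,0],[0.02,0,0,0,0,0],[0.02,0,0,0,0,0],[0.02,0,0,0,0,0],[0.02,0,0,0,0,0],[0.02,0,0,0,0,0],[0.02,0,0,0,0,0],[0.01,0,0,0,0,0],[0,0,0,0,0,0]]]' >/dev/null
python3 st.py
python3 -c "
from w import *
panel()"
```

```text
t 11.075 box xyz mm [-10.3   0.5  47.8] rpy [-3.1416  0.      0.222 ] Fbox [ 0.8 -0.5  0.2] q [-0.24  0.16 -0.02  1.38  0.    2.68]
turn [-0.  0.  0.]
wrist panel n 112744 p1/p99 [[2.1, -59.5, 103.8], [95.8, 58.3, 107.2]] slope deg x,y [-0.  0.]
finger tip z min [ -4.3  -6.6 104.5] front x 1.3
```

```bash
python3 -m jog '[[[0.005,0,0,0,0,0],[0.005,0,0,0,0,0],[0,0,0,0,0,0],[0,0,0,0,0,0]]]' 
python3 st.py
python3 -c "
from w import *
panel()
p,d,B=cloud('wrist')
h=p.astype(int)
m=(h[...,0]>1.7*h[...,2])&(h[...,0]>60)&(B[...,2]>95)&(abs(B[...,1])<75)
v,u=np.nonzero(m);print('edge x lower at cols',[(c,B[np.nonzero(m[:,c])[0].max(),c].round(1)[:2].tolist(),B[np.nonzero(m[:,c])[0].min(),c].round(1)[:2].tolist()) for c in (200,260,380,430)])"
```

```text
time: 11.62
ee_pos: [0.57, -0.1407, 0.0479]
ee_rot: [-3.142, -0.0, 0.222]
force: [-0.0, -0.7, 1.2]
gripper_width: 0.0002
finger_force: 0.0
t 11.625 box xyz mm [-7.4  0.5 47.9] rpy [-3.1416 -0.      0.2218] Fbox [-0.2 -0.7  1.2] q [-0.24  0.17 -0.02  1.39  0.    2.68]
turn [-0. -0. -0.]
wrist panel n 112971 p1/p99 [[4.8, -59.6, 103.8], [98.6, 58.3, 107.2]] slope deg x,y [-0.  0.]
finger tip z min [ -1.5  -6.6 105.2] front x 4.2
edge x lower at cols [(200, [4.2, 39.2], [99.0, 31.3]), (260, [4.5, 18.2], [99.0, 14.5]), (380, [3.4, -24.0], [99.2, -19.3]), (430, [4.0, -41.6], [98.9, -33.1])]
```

```bash
python3 -m jog '[[[0.004,0,0,0,0,0],[0,0,0,0,0,0]]]' | grep force
python3 -m jog '[[[0.004,0,0,0,0,0],[0,0,0,0,0,0]]]' | grep force
python3 st.py
python3 -c "
from w import *
panel()"
```

```text
force: [1.1, -0.7, 0.3]
finger_force: 0.0
force: [-0.2, 0.0, 0.2]
finger_force: 0.0
t 12.225 box xyz mm [-5.   0.5 47.9] rpy [ 3.1416 -0.      0.2219] Fbox [-0.2  0.1  0.2] q [-0.24  0.17 -0.01  1.39 -0.    2.68]
turn [ 0. -0.  0.]
wrist panel n 113396 p1/p99 [[7.2, -59.6, 103.8], [101.1, 58.3, 107.2]] slope deg x,y [-0.  0.]
finger tip z min [  1.   -6.6 105.4] front x 6.6
```

```bash
python3 -m jog '[[[0.004,0,0,0,0,0],[0,0,0,0,0,0]]]' | grep -m1 force
python3 -m jog '[[[0.003,0,0,0,0,0],[0,0,0,0,0,0]]]' | grep -m1 force
python3 st.py
python3 - <<'E'
from w import *
for c in ('wrist','scene','side'):
    p=panel(c)
    print([(l,[(np.r_[1e3*(Rz.T@(np.array(t['point'])-o))].round(1).tolist(),round(t['conf'],2)) for t in tip_of(c,l)[:2]]) for l in('lip','back_stop','seat','panel')])
    if c=='wrist': save(p,'w2.png')
E
```

```text
force: [-5.0, -1.4, 1.9]
force: [-8.9, -3.0, 4.1]
t 12.775 box xyz mm [-4.6  0.4 47.8] rpy [-3.1416  0.0032  0.2212] Fbox [-9.4 -0.9  4.1] q [-0.24  0.18 -0.01  1.39 -0.    2.68]
turn [-0.      0.001  -0.0002]
wrist panel n 113688 p1/p99 [[7.5, -59.6, 103.8], [101.5, 58.3, 107.2]] slope deg x,y [-0.  0.]
finger tip z min [  1.5  -6.6 105.7] front x 7.3
[('lip', []), ('back_stop', [([56.8, 151.7, -3.7], 0.21)]), ('seat', []), ('panel', [([-135.3, 222.8, 6.9], 0.89), ([56.0, 4.6, 98.2], 0.76)])]
scene panel n 2129 p1/p99 [[12.3, -58.9, 99.3], [101.7, 56.5, 108.7]] slope deg x,y [ 0.3 -0.2]
[('lip', [([103.1, 0.4, 112.2], 0.52)]), ('back_stop', [([103.1, -0.9, 112.4], 0.94)]), ('seat', []), ('panel', [([58.7, 0.2, 102.2], 0.78), ([-262.7, 22.2, 0.5], 0.69)])]
side panel n 2031 p1/p99 [[7.6, -57.9, 102.5], [102.5, 56.5, 109.0]] slope deg x,y [ 0.  -0.2]
[('lip', [([-0.2, 5.1, 103.2], 0.97)]), ('back_stop', [([105.8, -0.5, 109.7], 0.6)]), ('seat', []), ('panel', [([56.4, -0.4, 95.5], 0.82), ([-263.8, 22.4, 3.3], 0.76)])]
```

View pics/w2.png

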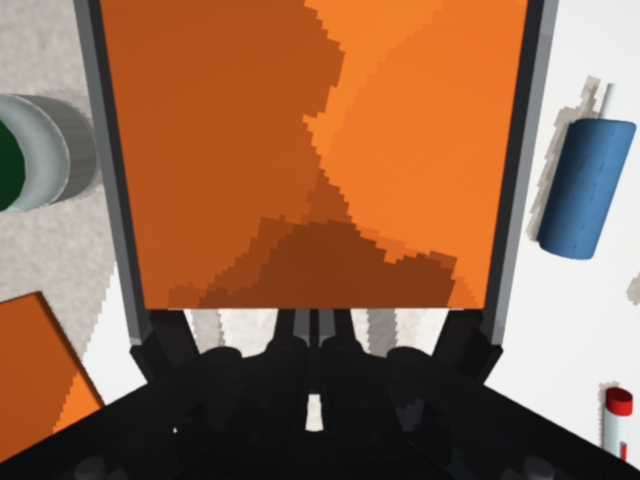

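The wrist view shows the panel level between the side walls, its lower edge at row 308 square behind the lips, the fingers behind it at (313,315). The force rise means it is against the back stop. Now I'll back off, rise and move over the panel's centre.

```bash
python3 -m jog '[[[-0.04,0,0,0,0,0],[0,0,-0.07,0,0,0],[0,0,-0.05,0,0,0],[0.08,0,0,0,0,0],[0.08,0,0,0,0,0],[0.09,0,0,0,0,0],[0,0,0.04,0,0,0],[0,0,0,0,0,0]]]' >/dev/null
python3 st.py
python3 -c "
from w import *
panel()
panel('side')"
```

```text
t 14.525 box xyz mm [59.   0.8 70.4] rpy [-3.1406e+00  2.3000e-03  2.2200e-01] Fbox [ 0.3 -0.1 -0.2] q [-0.2   0.31  0.2   1.46 -0.    2.72]
turn [-0.0003  0.0007  0.    ]
wrist panel n 38904 p1/p99 [[14.0, -59.8, 104.0], [103.9, 58.4, 107.1]] slope deg x,y [-0.1  0. ]
finger tip z min [ 65.1  -6.4 113.2] front x 70.6
side panel n 2001 p1/p99 [[6.0, -58.0, 102.3], [102.1, 56.6, 109.0]] slope deg x,y [-0.  -0.1]
```

```bash
python3 -m jog '[[[0,0,0.01,0,0,0],[0,0,0.008,0,0,0],[0,0,0,0,0,0]]]' | egrep 'pos|^force'
python3 -m jog '[[[0,0,0.005,0,0,0],[0,0,0.005,0,0,0],[0,0,0,0,0,0]]]' | egrep 'pos|^force'
python3 -m jog '[[[0,0,0.005,0,0,0],[0,0,0.005,0,0,0],[0,0,0,0,0,0]]]' | egrep 'pos|^force'
python3 -m jog '[[[0,0,0.005,0,0,0],[0,0,0.005,0,0,0],[0,0,0,0,0,0]]]' | egrep 'pos|^force'
```

```text
ee_pos: [0.6357, -0.1261, 0.0671]
force: [-2.4, -0.9, 4.4]
ee_pos: [0.6357, -0.1261, 0.0644]
force: [-2.5, 0.6, 6.6]
ee_pos: [0.6358, -0.1261, 0.0623]
force: [-5.5, -1.1, 11.7]
ee_pos: [0.6359, -0.1262, 0.0621]
force: [-12.5, 1.4, 28.8]
```

```bash
python3 -m jog '[[[0,0,-0.02,0,0,0],[0,0,-0.1,0,0,0],[0,0,-0.15,0,0,0],[-0.2,0,-0.1,0,0,0],[-0.2,0,0,0,0,0],[0,0,0,0,0,0]]]' >/dev/null
python3 st.py
python3 - <<'E'
from w import *
save(panel('wrist'),'w3.png'); panel('side'); panel('scene')
E
```

```text
t 16.875 box xyz mm [-59.1   0.7 166.8] rpy [-3.1416e+00  4.0000e-04  2.2000e-01] Fbox [ 0.3 -0.6  0.2] q [-0.28  0.06  0.09  1.6  -0.    2.64]
turn [-0.      0.0001 -0.0006]
wrist panel n 26291 p1/p99 [[6.9, -59.8, 97.6], [79.3, 58.3, 101.4]] slope deg x,y [-0.1  0. ]
finger tip z min [-52.9  -6.6 208.5] front x -47.6
side panel n 2433 p1/p99 [[6.2, -53.7, 96.3], [102.7, 56.4, 103.2]] slope deg x,y [ 0.  -0.1]
scene panel n 2032 p1/p99 [[11.6, -57.1, 92.9], [99.4, 56.2, 102.9]] slope deg x,y [ 0.2 -0.2]
```

View pics/w3.png

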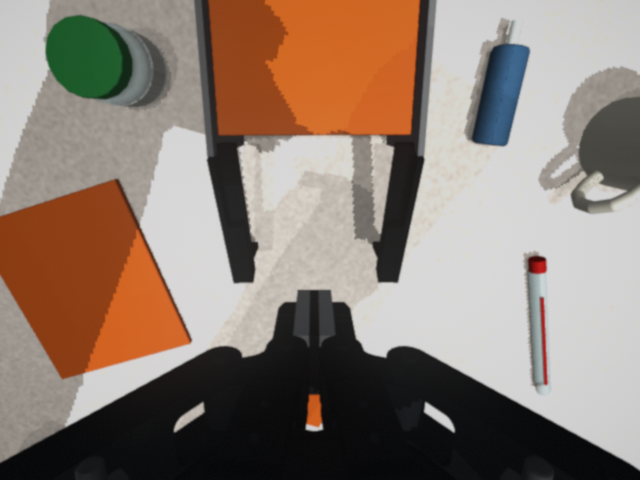

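The wrist view shows the panel level behind the lips, its edge at row 134 between columns 217 and 412. Its top is now at z≈99 mm, down from 105, so the frame is fully down. The arm is clear of everything and the jar, airstone, mug and thermometer are undisturbed.

```bash
python3 -c "
from workcell import *
print(finish_job())"
```

```text
the job is handed in; nothing more can be done
None
```

I slid the middle-sized panel against the back stop and pressed it down level behind the front lips. Its top dropped about 6 mm to 99 mm, so the frame is fully down. I handed the job in at about 17 s with the arm clear; `finish_job()` returned no verdict.

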